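# Prime the fondue burner and hold its air slide at the mark

### The arm

A 7-joint arm with a two-finger parallel gripper is mounted at the origin on the work surface. World frame = base frame: x ahead of the robot, y to its left, z up, the work surface at z = 0. Lengths are in m, angles in rad, forces in N, time in s.
With the tool pointing down it reaches from about 0.35 to 0.775 m from the base axis. Payload 3.1 kg.
Tool frame: the origin (TCP) lies at the centre of the arm's flange, where the gripper is bolted on; the fingertips stand ctrl.tip_reach ahead of it and the grasp point (between the pads) lies 155 mm ahead of it (ctrl.tip_reach is the distance from the TCP to the fingertips, in m); z points along the fingers, y is the line along which they close (so a half turn about z gives the same grasp; the last joint's range is limited). The gripper opens to 85 mm and grips with 20 to 120 N. Pads are 22 mm wide; open, the fingers measure 114 mm over their backs; the gripper's body (76 mm by 85 mm) begins 54 mm behind the grasp point. The pads swing forward as they close: fully open they stand 13 mm farther back than shut.
Start: joints at [-1.165, 0.311, 0.014, 1.512, -0.004, 1.319, -0.027], TCP at [0.238, 0.496, 0.405] pointing down, gripper open.
Joint ranges: [-2.7, 2.7], [-0.3, 1.91], [-1.27, 1.3], [0.12, 2.57], [-1.44, 4.58], [0.2, 2.03], [-3.05, 3.05]. Speed limits (rad/s): [2.79, 2.79, 3.14, 3.14, 3.14, 3.14, 3.14].

### API

Orientations are given as a 3x3 rotation matrix whose columns are the frame's x, y, z axes.
In Python, from cell import ctrl gives the robot as it stands.
- The arm moves only by the tool jog_arm, never from a script. Its argument "plan" is a list that holds one entry, the list of rows, each a list of 5 numbers: the shift along the tool's x, y, z in cm, then the turn about the tool's z in rad, then the opening, from 0 (shut) to 1 (fully open). A call has 1 to 8 rows; each row shifts and turns the commanded pose from where the row before left it, along the tool's axes as they then stand; what a row does not reach is not made up. A row lasts 1/12 s, in which the tool goes at most 41.7 mm and 7.16 degrees, less where a joint would pass 70% of its speed; a pose out of reach is approached as far as the arm can. A call with a gripper value outside its range is refused whole. The fingers move at their own pace and stop on an object; "force" is the grip in N (left out, the last holds). Time passes only in rows, so rows that do not move let the fingers close. It gives the time, the measured TCP pose, the force, the opening and the grip force at its end, in the units of the state.
- ctrl.observe(): the state, without advancing time (a new reading comes with each control period).
- ctrl.camera(name): name is "scene" or "side" or "wrist"; returns (picture, depth): 420x560x3 uint8, red, green, blue; 420x560 float32, m along the optical axis (not along the pixel's ray), 0 where there is no reading.
- ctrl.camera_model(name): a dict with "fovy" (degrees; the focal length in pixels is half the picture's height over the tangent of half this angle, whatever the lens; pixels are square), "cx", "cy" (the principal point, pixels), "distortion" ([k1, k2, p1, p2, k3] as OpenCV has them; the pictures are not rectified), "xyz" and "orientation" of the camera in the world. Camera axes: x right, y down, z forward; pixel columns grow to the right and rows downward; lengths in m; the calibration is good to about 2 mm. A picture is of the moment at which its call begins: read the wrist's pose just before it. camera_model takes no time and is no camera call; for the wrist camera it gives the pose at the moment of the call.
- ctrl.sign_off(): hands the job in; it is judged then, once.
The state is a dict: "time_s": time; "joints": joint angles; "joint_vel": joint speeds; "joint_efforts": joint torques, N m; "eef_pos": TCP position; "tool_rot": TCP orientation; "force": force on the tool from outside, world axes, zero at the start; "torque": the same for the moment, N m; "opening": finger opening in m; "grip_force": force on a finger pad.
Only numpy, scipy, OpenCV 4.12 (cv2) and the standard library are available. Lean on these libraries where they do the work, as an engineer would, in place of code of your own. Each camera call takes 0.05 s, during which the arm holds its last target. There are 200 camera calls.

### The job

Prime the fondue burner: push its sprung pump lever fully down and let it come fully back up, at least three times. Then draw the spring-return air slide out by its upright knob until the slide's pointer lines up with the brass mark fin beside it, and hold it there: finish while still holding the slide at the mark, as it springs back when let go. Leave the mark as it is set, and do not disturb the other things on the tray and counter.

Things in the scene. Friction and masses are not known exactly. Their poses are not given: they have to be found in the camera images.
- burner_unit: fondue burner, fixed: steel tray 270 x 280 x 20 mm. Origin on the counter; z up, x from front edge (x -165, slide side) to back edge (+105), y -140 to +140 mm. Burner head (top 94 mm high) at x 50, y -60; valve housing (top 55) x -45 to 5, y -85 to -35; brass tank (top 102) at 60, 45; lever cheeks (top 90) at 60, 105
- pump_lever (a joint): sprung pump lever angle, rad: 0 = up at rest, 0.6 = fully down at its stop; springs back to 0. Pivot at x 60, y 105, z 75 mm of the burner unit; runs from there towards the tray's front edge, rising 0.42 rad above level at rest, 0.18 rad below level at the stop. Takes about 4 N at the grip to start, 9 N at the stop
- pump_pad (a point): centre of the upper face of the lever's wooden grip (60 mm long, 34 mm wide, 14 mm thick), 150 mm along the lever from the pivot; about 142 mm above the counter at rest and 55 mm fully down. Push it down from above.
- air_slide: spring-return air slide: flat steel tongue with upright wooden knob; origin at the knob's foot, 40 mm above the counter, at x -85, y -60 mm of the burner unit when home. Axes as the burner unit's; drawn out along -x, 0 (home) to 80 mm. The spring pulls it home with 5 N at home, plus 1.2 N per 10 mm
- slide_knob (a point): point on the axis of the slide's knob, 40 mm above its foot, good for gripping: round upright knob 20 mm in diameter (26 mm at the lowest 5 mm), standing 40 to 100 mm above the counter; nothing higher than 55 mm within 60 mm of it, until the burner head behind
- pointer (a point): outer end of the slide's thin pointer (8 mm wide) that sticks out 32 mm from the knob's axis to the burner unit's -y side, 44 mm above the counter; moves with the slide
- mark (a point): top of the mark: brass fin 8 mm wide (x), 30 mm long (y), a few mm beyond the pointer's tip, on a stiff block beside the slide, top 50 mm above the counter; axes as the burner unit's. Set 30 to 60 mm out from the pointer's home. At the mark = pointer and mark at the same x of the burner unit. About 40 N would shift it
- caquelon: terracotta pot, 200 mm across, 85 mm high, with a stub handle along its +y reaching 197 mm from its centre; origin centre of underside; bystander standing on the counter
- dome_lid: glass dome lid with knob, 184 mm across, 128 mm high; origin centre of underside; bystander on the counter
- pepper_mill: dark wooden pepper mill, 58 mm across, 158 mm high; origin centre of underside; bystander
- mug: white mug, 80 mm across, 90 mm high; origin centre of underside; bystander
- fork: fondue fork lying flat, 272 mm long, wooden handle towards its -x, 12 mm high; origin under its middle; bystander
- spice_jar: closed glass jar, 44 mm across, 75 mm high; origin centre of underside; bystander on the counter
- snuffer: small steel flame snuffer, 44 mm across, 38 mm high, standing on the burner tray between slide and lever; origin centre of underside; bystander

How it is judged:
On the way, in this order (a step that is already met when the one before it is completed fails the run):
1. first stroke: pump lever pushed fully down (value of joint pump_lever above 0.51 rad), for 0.04 s.
2. first stroke: pump lever fully back up (value of joint pump_lever below 0.08 rad), for 0.04 s.
3. second stroke: pump lever pushed fully down (value of joint pump_lever above 0.51 rad), for 0.04 s.
4. second stroke: pump lever fully back up (value of joint pump_lever below 0.08 rad), for 0.04 s.
5. third stroke: pump lever pushed fully down (value of joint pump_lever above 0.51 rad), for 0.04 s.
6. third stroke: pump lever fully back up (value of joint pump_lever below 0.08 rad), for 0.04 s.
7. air slide drawn out to the mark by the gripper and kept there for a second (x of pointer in the frame of mark between -0.006 and 0.006 m and contact force between the fingers and air_slide above 3 N), for 1 s.
At the end, for the whole second after the job is handed in: The slide's pointer stays within 6 mm of the mark (along the slide's travel), at rest (below 10 mm/s), held there by the gripper's fingers (contact above 3 N), with the pump lever back up (below 0.08 rad) (all of step 7 and linear speed of air_slide below 0.01 m/s and value of joint pump_lever below 0.08 rad); the arm keeps its last pose, push and grip.
It fails at once if the mark is shifted by more than 4 mm (distance of mark from where it was at the start of the episode above 0.004 m).
It fails at once if a bystander is moved by more than 25 mm (distance of any of caquelon, dome_lid, pepper_mill, mug, fork, spice_jar, snuffer from where it was at the start of the episode above 0.025 m).
It also fails if it takes over 64 s, if anything falls off the work surface, if the arm or the gripper's body presses on something with over 40 N, if the wrist force passes 120 N, or if a joint passes its speed limit or range.

## Working session

There is one attempt and no reset: what is moved stays moved. The work goes in short steps, Python scripts to look and compute and a tool call to move; the robot and the scene stay as the last step left them, time stands still between calls to the robot, and variables do not carry over. Pictures are saved under pics/ and viewed, at most 10 in all, crops included, and the job is handed in when it is done.

Besides the shell and the picture viewer there is one more tool, called after ">>>" as name(argument=value, ...), one argument or row to a line, values as JSON. jog_arm: Moves the arm, as the interface text tells. Its arguments: {"type":"object","properties":{"plan":{"type":"array","items":{"type":"array","items":{"type":"array","items":{"type":"number"}}}},"force":{"type":"number"}},"required":["plan"]}

```bash
mkdir -p pics
cat > h.py <<'E'
import numpy as np,cv2
from cell import ctrl
def K(m):
    f=210/np.tan(np.radians(m["fovy"])/2); return np.array([[f,0,m["cx"]],[0,f,m["cy"]],[0,0,1.]])
def rays(m,px):
    u=cv2.undistortPoints(np.array(px,float).reshape(-1,1,2),K(m),np.array(m["distortion"],float)).reshape(-1,2)
    return np.c_[u,np.ones(len(u))]@np.array(m["orientation"]).T
def onz(m,px,z):
    d=rays(m,px);o=np.array(m["xyz"]);z=np.broadcast_to(z,len(d));return o+d*((z-o[2])/d[:,2])[:,None]
def withdepth(m,px,dep):
    return np.array(m["xyz"])+rays(m,px)*np.array([dep[int(round(v)),int(round(u))] for u,v in px])[:,None]
E
python3 - <<'E'
from h import *
s=ctrl.observe();print(s["time_s"],s["eef_pos"],s["tool_rot"],s["opening"],ctrl.tip_reach)
for n in("scene","side"):
    m=ctrl.camera_model(n);print(n,m)
    p,d=ctrl.camera(n);cv2.imwrite(f"pics/{n}0.png",p[:,:,::-1]);np.savez(f"{n}0.npz",p=p,d=d)
E
```

```text
0.0 [0.2379801  0.49548692 0.40359918] [[-9.01441922e-01  4.32899039e-01 -9.39814304e-04]
 [ 4.32900044e-01  9.01439204e-01 -2.21660449e-03]
 [-1.12380493e-04 -2.40498586e-03 -9.99997102e-01]] 0.08552164317375804 0.1734
scene {'fovy': 43.14098262705579, 'cx': 276.89463288501275, 'cy': 211.19622030747706, 'distortion': array([0.0079231, 0.       , 0.       , 0.       , 0.       ]), 'xyz': array([ 1.36881474, -0.29698647,  1.30717546]), 'orientation': array([[ 0.32565189,  0.74408571, -0.5833415 ],
       [ 0.94548709, -0.25774319,  0.19905429],
       [-0.00223885, -0.61636426, -0.78745799]])}
side {'fovy': 51.346892872072424, 'cx': 274.9628319901013, 'cy': 207.73573606913988, 'distortion': array([-0.10037742,  0.        ,  0.        ,  0.        ,  0.        ]), 'xyz': array([0.12557599, 0.82668072, 1.00050302]), 'orientation': array([[-0.91391928, -0.28235824,  0.29159112],
       [-0.40588236,  0.64162682, -0.65082604],
       [-0.00332658, -0.71315416, -0.70099935]])}
```

View pics/scene0.png

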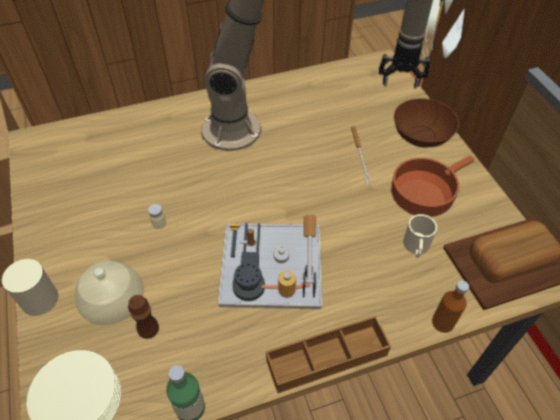

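View pics/side0.png

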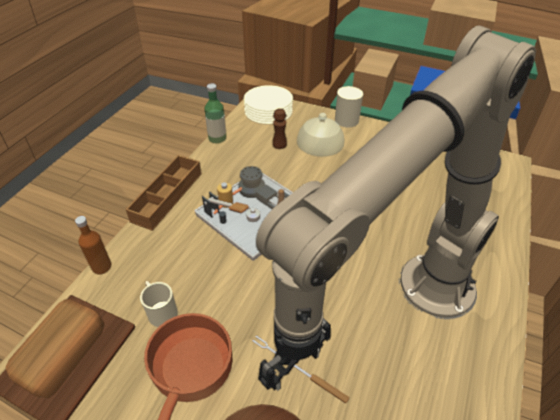

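The scene view shows the tray at about (220-322, 226-305). The lever grip is at (310,224), the knob at (251,236) and the mark fin at (235,228). I'll measure the tray pose and zoom in.

Run:
```python
from h import *
z=np.load("scene0.npz");p,d=z["p"],z["d"];m=ctrl.camera_model("scene")
vv,uu=np.mgrid[205:320,205:340];px=np.c_[uu.ravel(),vv.ravel()]
P=withdepth(m,px,d)
s=(np.abs(P[:,2]-.02)<.008)
hsv=cv2.cvtColor(p,cv2.COLOR_RGB2HSV)[vv.ravel(),uu.ravel()]
s&=(hsv[:,1]<60)&(hsv[:,2]>100)
mask=np.zeros(p.shape[:2],np.uint8);mask[px[s,1],px[s,0]]=255
mask=cv2.morphologyEx(mask,cv2.MORPH_OPEN,np.ones((3,3)))
q=np.argwhere(mask)[:,::-1];Q=onz(m,q,.02)
r=cv2.minAreaRect((Q[:,:2]*1000).astype(np.float32));print(r,cv2.boxPoints(r),len(q))
np.set_printoptions(precision=3,suppress=True)
# depth check: grip, knob
for n,u in dict(grip=(310,222),knob=(251,232),fin=(235,227)).items(): print(n,withdepth(m,[u],d))
cv2.imwrite("pics/crop0.png",cv2.resize(p[205:320,205:340,::-1],None,fx=5.2,fy=5.2,interpolation=cv2.INTER_CUBIC))
```

```text
((586.854736328125, -49.29972839355469), (281.67083740234375, 276.7769470214844), 69.57097625732422) [[ 408.01202 -132.9733 ]
 [ 667.38116 -229.58139]
 [ 765.69745   34.37384]
 [ 506.3283   130.98193]] 4773
grip [[0.573 0.07  0.145]]
knob [[ 0.521 -0.084  0.1  ]]
fin [[ 0.45  -0.114  0.046]]
```

View pics/crop0.png

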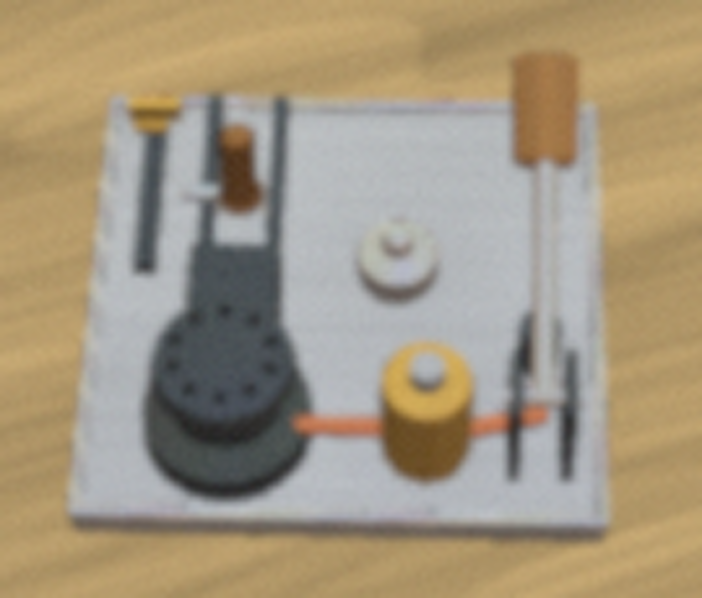

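The crop shows the brass fin at about (155,112), the knob top at (238,132), the pointer tip at (187,190) and the grip at (545,110). The tray yaw is about -20.4°. Next I'll move over the lever grip with the fingers shut.

>>> jog_arm(
  plan=[
    [[-3.0,-1.5,0,0,0],[-3.0,-1.5,0,0,0],[-3.0,-1.5,0,0,0],[-3.0,-1.5,0,0,0],[-3.0,-1.5,0,0,0],[-3.0,-1.5,0,0,0],[-3.0,-1.5,0,0,0],[-3.0,-1.5,0,0,0]],
  ],
)

```text
time_s: 0.77
eef_pos: [0.403, 0.2821, 0.4043]
tool_rot: [[-0.901, 0.433, -0.001], [0.433, 0.901, -0.0], [0.0, -0.001, -1.0]]
force: [0.4, 0.3, 0.1]
opening: -0.0001
grip_force: 0.0
```

>>> jog_arm(
  plan=[
    [[-3.0,-1.5,0,0,0],[-3.0,-1.5,0,0,0],[-3.0,-1.5,0,0,0],[-3.0,-1.5,0,0,0],[-3.0,-1.5,0,0,0],[-3.0,-1.5,0,0,0],[-2.9,-1.5,0,0,0],[0,0,0,-0.09,0]],
  ],
)

```text
time_s: 1.43
eef_pos: [0.5484, 0.0903, 0.4041]
tool_rot: [[-0.933, 0.36, 0.002], [0.36, 0.933, -0.007], [-0.005, -0.006, -1.0]]
force: [0.4, -1.2, -0.7]
opening: 0.0002
grip_force: 0.0
```

```bash
cat > st.py <<'E'
from h import *
import sys
O=np.array([.615,-.0595]);a=np.radians(-20.4);X=np.array([np.cos(a),np.sin(a)]);Y=np.array([-X[1],X[0]])
def loc(p): return np.array([(p[:2]-O)@X,(p[:2]-O)@Y,p[2]])
if __name__=="__main__":
    np.set_printoptions(precision=4,suppress=True)
    s=ctrl.observe();e=np.array(s["eef_pos"]);R=np.array(s["tool_rot"])
    print(s["time_s"],e,"loc",loc(e),"F",s["force"],s["opening"],s["grip_force"]);print(R)
    for n,t in dict(pad=(-.08,.105,.33),knob=(-.085,-.06,.235)).items():
        w=np.r_[O+t[0]*X+t[1]*Y,t[2]];print(n,"tool cm",(R.T@(w-e))*100)
    print("turn",np.degrees(np.arctan2(R[1,1],R[0,1])-np.arctan2(Y[1],Y[0])))
E
python3 st.py
python3 - <<'E'
from h import *
m=ctrl.camera_model("wrist");p,d=ctrl.camera("wrist");cv2.imwrite("pics/w1.png",p[:,:,::-1]);np.savez("w1.npz",p=p,d=d);print(m)
E
```

```text
1.4333 [0.5484 0.0903 0.4041] loc [-0.1147  0.1172  0.4041] F [ 0.3965 -1.242  -0.7166] 0.00023608179757947224 0.0
[[-0.9328  0.3603  0.0022]
 [ 0.3603  0.9328 -0.0073]
 [-0.0047 -0.006  -1.    ]]
pad tool cm [-3.4468 -1.1347  7.4366]
knob tool cm [ -3.1083 -17.5825  17.0338]
turn -0.7177650361033394
{'fovy': 66.19291603372427, 'cx': 279.04357161099955, 'cy': 209.66442002506915, 'distortion': array([0.01737323, 0.        , 0.        , 0.        , 0.        ]), 'xyz': array([0.47589012, 0.11762711, 0.37262787]), 'orientation': array([[ 0.36020788,  0.88761663,  0.28703136],
       [ 0.93285204, -0.34071003, -0.11706305],
       [-0.00611265,  0.30992482, -0.95074142]])}
```

View pics/w1.png

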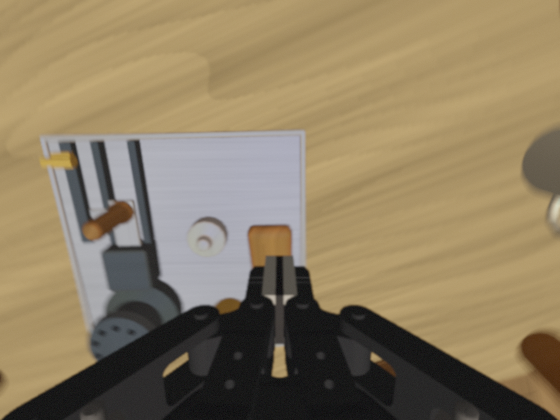

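The wrist view shows the grip at (270,245), partly hidden by the fingers. The tray's front corners are at (304,131) and (42,136), the fin is at (60,160), the pointer tip is near (85,213) and the knob at (108,218). I'll check the pose against this view.

```bash
cat > wm.py <<'E'
from st import *
import sys
np.set_printoptions(precision=4,suppress=True)
def go(name):
    z=np.load(name+".npz");p,d=z["p"],z["d"];m=z["m"].item() if 0 else None
    return p,d
E
python3 - <<'E'
from st import *
np.set_printoptions(precision=4,suppress=True)
z=np.load("w1.npz");p,d=z["p"],z["d"];m=ctrl.camera_model("wrist")
c=onz(m,[(304,131),(42,136)],.02);print("corners",c,[loc(q) for q in c])
hsv=cv2.cvtColor(p,cv2.COLOR_RGB2HSV)
M=cv2.inRange(hsv,(10,120,60),(30,255,255));n,l,s,ct=cv2.connectedComponentsWithStats(M)
for i in range(1,n):
    if s[i,4]>60 and s[i,4]<6000:
        print(s[i],ct[i]); 
        zz=np.argwhere(l==i)[:,::-1];P=withdepth(m,zz,d);q=np.array([loc(x) for x in P]);print(np.median(q,0),q.min(0),q.max(0),hsv[l==i].mean(0))
E
python3 st.py
```

```text
corners [[ 0.507   0.1352  0.02  ]
 [ 0.4145 -0.1279  0.02  ]] [array([-0.1691,  0.1448,  0.02  ]), array([-0.1641, -0.134 ,  0.02  ])]
[ 39 152  39  16 421] [ 60.6152 160.1924]
[-0.1424 -0.1024  0.0481] [-0.1947 -0.1581 -0.0019] [-0.127   0.1196  0.3728] [ 20.81   146.8076 166.4988]
[ 83 202  50  38 853] [107.5111 220.4302]
[-0.0898 -0.0465  0.0815] [-0.1947 -0.1007  0.0256] [-0.0477  0.1196  0.3728] [ 14.2603 158.1336 106.1735]
[ 249  226   42   42 1333] [268.5686 242.6609]
[-0.0982  0.1099  0.1493] [-0.1947  0.096   0.1388] [-0.0716  0.1268  0.3728] [ 16.3451 149.2701 150.6279]
[216 299  25  15 256] [227.6719 305.8789]
[0.0333 0.0569 0.039 ] [-0.1947  0.0426  0.0237] [0.0388 0.1196 0.3728] [ 17.8164 169.0352 104.0781]
[ 499  331   61   89 2720] [539.9107 368.5309]
[0.1188 0.451  0.0273] [-0.1947  0.1196 -0.7583] [1.1602 1.3687 0.3728] [ 15.2882 158.7787 106.0379]
[375 360  20  16 121] [385.3884 366.1322]
[0.1498 0.265  0.0105] [-0.1083  0.1533 -0.0022] [0.1543 0.2716 0.2812] [ 14.0661 154.4463  80.2893]
1.4833 [0.547  0.0937 0.404 ] loc [-0.1172  0.1199  0.404 ] F [-0.3528  1.1097  0.6535] -0.0001592937637186558 0.0
[[-0.936   0.352  -0.0001]
 [ 0.352   0.936  -0.0036]
 [-0.0011 -0.0034 -1.    ]]
pad tool cm [-3.7152 -1.4495  7.4123]
knob tool cm [ -3.2653 -17.919   16.9676]
turn -0.212097584822949
```

>>> jog_arm(
  plan=[
    [[-1.9,-0.6,0,0,0],[-1.8,-0.6,0,0,0],[0,0,3,0,0],[0,0,3,0,0],[0,0,2,0,0],[0,0,2,0,0],[0,0,2,0,0],[0,0,0,0,0]],
  ],
)

```text
time_s: 2.15
eef_pos: [0.5743, 0.0761, 0.2812]
tool_rot: [[-0.937, 0.349, -0.006], [0.349, 0.937, 0.001], [0.006, -0.002, -1.0]]
force: [-1.6, 0.7, 4.2]
opening: 0.0
grip_force: 2.3
```

```bash
python3 st.py
```

```text
2.15 [0.5743 0.0761 0.2812] loc [-0.0854  0.1129  0.2812] F [-1.571   0.6504  4.1805] 4.855119325989568e-05 2.3336511477828026
[[-0.9369  0.3494 -0.0061]
 [ 0.3494  0.937   0.0006]
 [ 0.0059 -0.0016 -1.    ]]
pad tool cm [-0.5135 -0.8014 -4.8775]
knob tool cm [ -0.0846 -17.2868   4.6513]
turn -0.052321039308044166
```

Touching the lever now. I'll press to the stop.

>>> jog_arm(
  plan=[
    [[0,0,2,0,0],[0,0,1.5,0,0],[0,0,1,0,0],[0,0,0.5,0,0],[0,0,0.4,0,0],[0,0,0,0,0]],
  ],
)

```text
time_s: 2.65
eef_pos: [0.5767, 0.076, 0.2329]
tool_rot: [[-0.937, 0.349, 0.003], [0.349, 0.937, 0.002], [-0.002, 0.003, -1.0]]
force: [-1.6, 0.2, 8.3]
opening: 0.0001
grip_force: 4.5
```

>>> jog_arm(
  plan=[
    [[0,0,0.5,0,0],[0,0,0.4,0,0],[0,0,0,0,0],[0,0,0,0,0]],
  ],
)

```text
time_s: 2.98
eef_pos: [0.5769, 0.0757, 0.2296]
tool_rot: [[-0.937, 0.35, 0.005], [0.35, 0.937, 0.004], [-0.003, 0.005, -1.0]]
force: [-11.7, -0.1, 33.5]
opening: 0.0001
grip_force: 17.2
```

The force jumped to 33 N, so the lever is at its stop. I'll raise the tool to let it come fully up, and repeat.

>>> jog_arm(
  plan=[
    [[0,0,-2.5,0,0],[0,0,-3,0,0],[0,0,-3,0,0],[0,0,-3,0,0],[0,0,-1,0,0],[0,0,0,0,0],[0,0,0,0,0]],
  ],
)

```text
time_s: 3.57
eef_pos: [0.5756, 0.075, 0.3467]
tool_rot: [[-0.937, 0.35, -0.0], [0.35, 0.937, 0.001], [0.0, 0.001, -1.0]]
force: [-1.0, 1.5, -1.1]
opening: -0.0003
grip_force: 0.0
```

```bash
python3 st.py
python3 - <<'E'
from h import *
p,d=ctrl.camera("side");cv2.imwrite("pics/s2.png",cv2.resize(p[150:270,180:340,::-1],None,fx=4,fy=4))
E
```

```text
3.5667 [0.5756 0.075  0.3467] loc [-0.0839  0.1123  0.3467] F [-0.9837  1.4736 -1.0581] -0.00029569310881811167 0.0
[[-0.9369  0.3497 -0.0001]
 [ 0.3497  0.9369  0.0006]
 [ 0.0003  0.0006 -1.    ]]
pad tool cm [-0.3865 -0.7317  1.6734]
knob tool cm [  0.0914 -17.2376  11.1643]
turn -0.06767657667180639
```

View pics/s2.png

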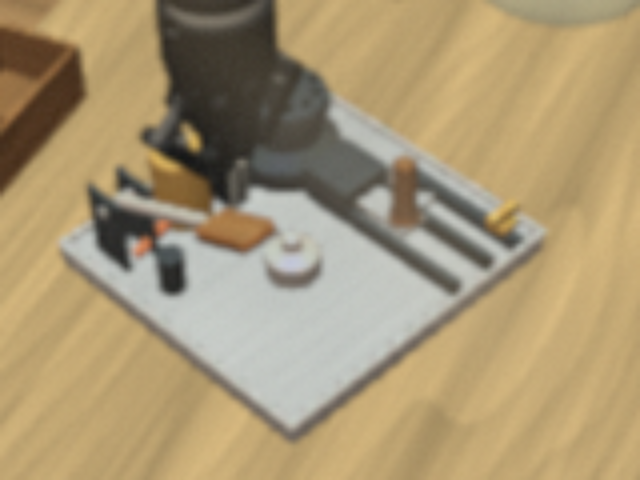

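The side view shows the lever back up (grip around (235,230)) with the fingertip above it, and nothing else disturbed. Strokes two and three next.

>>> jog_arm(
  plan=[
    [[0,0,3,0,0],[0,0,3,0,0],[0,0,3,0,0],[0,0,1.8,0,0],[0,0,1,0,0],[0,0,0.7,0,0],[0,0,0,0,0],[0,0,0,0,0]],
  ],
)

```text
time_s: 4.28
eef_pos: [0.5751, 0.075, 0.2284]
tool_rot: [[-0.937, 0.35, -0.003], [0.35, 0.937, 0.003], [0.004, 0.002, -1.0]]
force: [-17.5, 0.6, 46.7]
opening: -0.0001
grip_force: 24.4
```

>>> jog_arm(
  plan=[
    [[0,0,-2.5,0,0],[0,0,-3,0,0],[0,0,-3,0,0],[0,0,-3,0,0],[0,0,-1,0,0],[0,0,0,0,0],[0,0,0,0,0],[0,0,0,0,0]],
  ],
)

```text
time_s: 4.95
eef_pos: [0.5748, 0.0746, 0.3434]
tool_rot: [[-0.937, 0.35, -0.006], [0.35, 0.937, -0.001], [0.006, -0.003, -1.0]]
force: [0.3, 0.7, -0.4]
opening: 0.0001
grip_force: 0.0
```

>>> jog_arm(
  plan=[
    [[0,0,3,0,0],[0,0,3,0,0],[0,0,3,0,0],[0,0,1.8,0,0],[0,0,1,0,0],[0,0,0.7,0,0],[0,0,0,0,0],[0,0,0,0,0]],
  ],
)

```text
time_s: 5.62
eef_pos: [0.5751, 0.0747, 0.2284]
tool_rot: [[-0.937, 0.35, -0.003], [0.35, 0.937, 0.003], [0.004, 0.002, -1.0]]
force: [-17.3, -0.1, 47.3]
opening: 0.0
grip_force: 24.9
```

>>> jog_arm(
  plan=[
    [[0,0,-2.5,0,0],[0,0,-3,0,0],[0,0,-3,0,0],[0,0,-3,0,0],[0,0,-2,0,0],[0,0,0,0,0],[0,0,0,0,0],[0,0,0,0,0]],
  ],
)

```text
time_s: 6.28
eef_pos: [0.575, 0.0745, 0.3538]
tool_rot: [[-0.937, 0.35, -0.005], [0.35, 0.937, -0.001], [0.005, -0.003, -1.0]]
force: [-0.4, -0.3, -0.3]
opening: -0.0001
grip_force: 0.0
```

>>> jog_arm(
  plan=[
    [[0.2,-3.4,0,0,1],[0,-3.4,0,0,1],[0,-3.4,0,0,1],[0,-3.4,0,0,1],[0,-3.4,0,0,1],[0,0,0,0,1],[0,0,0,0,1],[0,0,0,0,1]],
  ],
)

```text
time_s: 6.95
eef_pos: [0.5141, -0.0834, 0.3547]
tool_rot: [[-0.937, 0.35, -0.004], [0.35, 0.937, 0.001], [0.004, -0.0, -1.0]]
force: [0.3, 1.2, 0.2]
opening: 0.0856
grip_force: 0.0
```

```bash
python3 st.py
python3 - <<'E'
from st import *
np.set_printoptions(precision=4,suppress=True)
m=ctrl.camera_model("wrist");p,d=ctrl.camera("wrist");cv2.imwrite("pics/w2.png",p[:,:,::-1]);np.savez("w2.npz",p=p,d=d)
import pickle;pickle.dump(m,open("w2.pkl","wb"))
E
```

```text
6.95 [ 0.5141 -0.0834  0.3547] loc [-0.0863 -0.0576  0.3547] F [0.2821 1.2483 0.1888] 0.08560297461567047 0.0
[[-0.9367  0.3502 -0.0038]
 [ 0.3502  0.9367  0.0013]
 [ 0.004  -0.0001 -1.    ]]
pad tool cm [-0.6086 16.2636  2.4658]
knob tool cm [-0.1749 -0.2358 11.97  ]
turn -0.09775564662802272
```

View pics/w2.png

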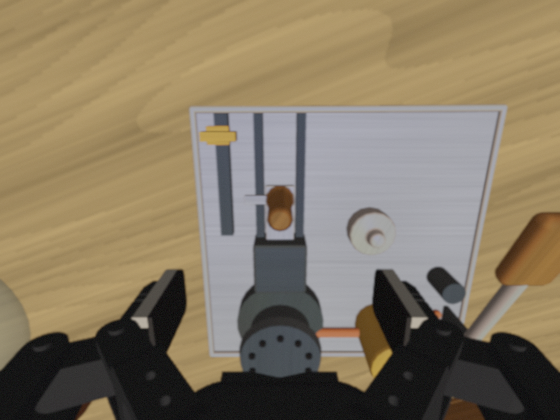

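The knob top is at (280,219), the pointer at (247,198) and the fin at (218,135). I'll measure all of these.

Run:
```python
from st import *
import pickle
np.set_printoptions(precision=4,suppress=True)
z=np.load("w2.npz");p,d=z["p"],z["d"];m=pickle.load(open("w2.pkl","rb"))
L=lambda px,zz:np.array([loc(q) for q in onz(m,px,zz)])
print("corners",L([(192,109),(505,107)],.02))
print("knobtop",L([(280,219)],.100)," depth",loc(withdepth(m,[(280,219)],d)[0]))
print("pointer",L([(247,198)],.044))
hsv=cv2.cvtColor(p,cv2.COLOR_RGB2HSV)
M=cv2.inRange(hsv,(15,100,60),(32,255,255));M[:,:195]=0;M[:,245:]=0;M[:120]=0;M[155:]=0
q=np.argwhere(M)[:,::-1];P=withdepth(m,q,d);Z=P[:,2]
print("fin px",q.min(0),q.max(0),q.mean(0),"z",np.percentile(Z,[5,50,95]))
for v in range(120,155):
    r=q[q[:,1]==v]
    if len(r): print(v,r[:,0].min(),r[:,0].max(),hsv[v,210],hsv[v,230])
g=hsv[185:212,250,2];print(g)
```

```text
corners [[-0.1628 -0.1362  0.02  ]
 [-0.1634  0.1431  0.02  ]]
knobtop [[-0.0859 -0.0575  0.1   ]]  depth [-0.0857 -0.0574  0.0992]
pointer [[-0.0865 -0.087   0.044 ]]
fin px [200 125] [235 144] [217.8117 135.194 ] z [0.0368 0.049  0.0506]
125 226 226 [  3  19 164] [118  18 167]
126 213 227 [ 18  96 173] [123  16 164]
127 207 228 [ 21 139 182] [130  14 161]
128 207 228 [ 21 141 184] [135  13 158]
129 207 228 [ 22 141 185] [140  10 154]
130 207 228 [ 22 144 175] [169  14 143]
131 206 229 [ 21 148 159] [ 16  74 144]
132 201 235 [ 22 143 173] [ 21 135 170]
133 200 235 [ 22 139 183] [ 22 140 182]
134 200 235 [ 22 139 185] [ 22 139 185]
135 200 235 [ 21 138 185] [ 21 139 185]
136 200 235 [ 22 143 184] [ 21 138 185]
137 200 235 [ 21 138 186] [ 21 141 185]
138 200 235 [ 21 137 188] [ 22 141 186]
139 200 235 [ 21 139 187] [ 22 140 187]
140 201 234 [ 22 138 188] [ 21 132 181]
141 207 230 [ 22 140 186] [ 18 100 164]
142 207 229 [ 22 143 184] [ 13  49 151]
143 208 228 [ 21 134 184] [  5  21 146]
144 215 228 [ 18  81 182] [145  11 141]
[175 174 177 179 180 180 180 179 175 160 145 159 170 171 169 170 171 175
 176 174 175 177 178 176 176 178 179]
```

Run:
```python
from st import *
import pickle
m=pickle.load(open("w2.pkl","rb"))
print([loc(q) for q in onz(m,[(217.8,136),(217.8,131.5),(217.8,140.5)],.05)])
```

```text
[array([-0.14156213, -0.10892751,  0.05      ]), array([-0.14519479, -0.10870764,  0.05      ]), array([-0.13789829, -0.10914893,  0.05      ])]
```

The mark is about 56 mm out from the pointer. I'll descend onto the knob and grip it.

>>> jog_arm(
  plan=[
    [[0,0,3,0,1],[0,0,3,0,1],[0,0,3,0,1],[0,0,2,0,1],[0,0,1,0,1],[0,0,0,0,1],[0,0,0,0,0.6],[0,0,0,0,0.3]],
  ],
  force=60,
)

```text
time_s: 7.67
eef_pos: [0.5156, -0.0838, 0.238]
tool_rot: [[-0.937, 0.349, 0.003], [0.349, 0.937, -0.0], [-0.003, 0.001, -1.0]]
force: [0.5, -0.2, 0.4]
opening: 0.0638
grip_force: 0.0
```

>>> jog_arm(
  plan=[
    [[0,0,0,0,0],[0,0,0,0,0],[0,0,0,0,0],[0,0,0,0,0],[0,0,0,0,0]],
  ],
  force=60,
)

```text
time_s: 8.08
eef_pos: [0.515, -0.084, 0.2378]
tool_rot: [[-0.937, 0.35, 0.002], [0.35, 0.937, 0.001], [-0.002, 0.001, -1.0]]
force: [-1.0, 0.3, 5.4]
opening: 0.0187
grip_force: 58.6
```

>>> jog_arm(
  plan=[
    [[0.8,0,0,0,0],[0.9,0,0,0,0],[0.9,0,0,0,0],[0.9,0,0,0,0],[0.9,0,0,0,0],[0.7,0,0,0,0],[0,0,0,0,0],[0,0,0,0,0]],
  ],
)

```text
time_s: 8.75
eef_pos: [0.4697, -0.0671, 0.2379]
tool_rot: [[-0.937, 0.35, 0.012], [0.35, 0.937, -0.003], [-0.012, 0.001, -1.0]]
force: [9.8, -3.1, -6.0]
opening: 0.0183
grip_force: 58.9
```

```bash
python3 st.py
python3 - <<'E'
from st import *
import pickle
m=ctrl.camera_model("wrist");p,d=ctrl.camera("wrist");np.savez("w3.npz",p=p,d=d);pickle.dump(m,open("w3.pkl","wb"))
s=ctrl.camera("scene")[0]
a=cv2.resize(p[100:310,150:430,::-1],None,fx=2.8,fy=2.8,interpolation=2)
cv2.imwrite("pics/w3.png",a);cv2.imwrite("pics/sc3.png",cv2.resize(s[195:275,205:305,::-1],None,fx=7,fy=7,interpolation=2))
E
```

```text
8.75 [ 0.4697 -0.0671  0.2379] loc [-0.1336 -0.0578  0.2379] F [ 9.8265 -3.1448 -6.0406] 0.01827462829723124 58.905399441719055
[[-0.9365  0.3504  0.0118]
 [ 0.3504  0.9366 -0.0031]
 [-0.0122  0.0013 -0.9999]]
pad tool cm [-5.4353 16.3037 -9.1272]
knob tool cm [-4.8519 -0.2092  0.3456]
turn -0.11020175839858115
```

View pics/w3.png

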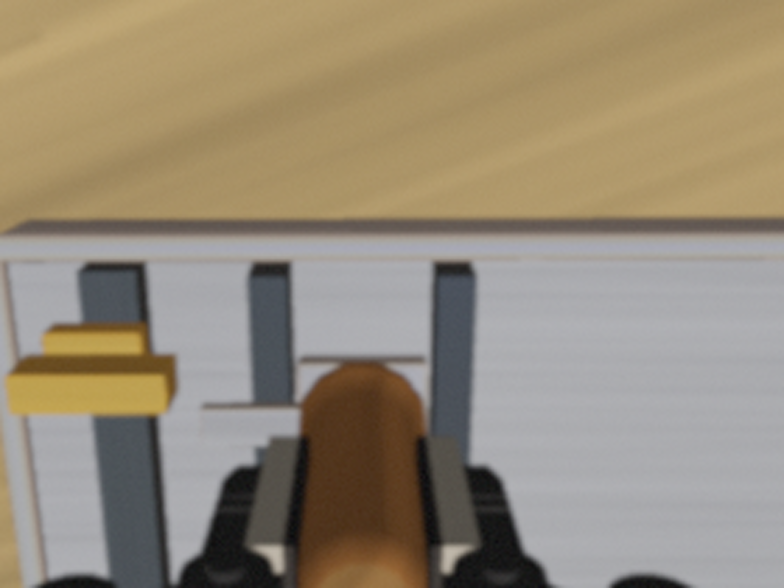

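The crop shows the fin's top face at rows 373–412 (centre about (90,392)) and the pointer's top face at rows 408–445 (centre row about 427, tip at column 203).

Run:
```python
from st import *
import pickle
m=pickle.load(open("w3.pkl","rb"));z=np.load("w3.npz");p,d=z["p"],z["d"]
f=loc(onz(m,[(182.1,240.2)],.05)[0])
for zz in(.042,.044,.046):
    q=loc(onz(m,[(230.4,252.5)],zz)[0]);e=[loc(x)[0] for x in onz(m,[(230.4,245.7),(230.4,259)],zz)];print(q,e,f,(q-f)[0])
print([loc(withdepth(m,[u],d)[0]) for u in[(182,241),(230,249),(230,252),(230,255)]])
g=p[:,:,:].astype(int).sum(2)
print("fin col",g[222:252,182]);print("ptr col",g[238:266,228],g[238:266,235])
```

```text
[-0.13074812 -0.08534557  0.042     ] [np.float64(-0.13491985389255903), np.float64(-0.12670366924970422)] [-0.14187386 -0.10900489  0.05      ] 0.011125744430636686
[-0.131725   -0.08501308  0.044     ] [np.float64(-0.1358457917794323), np.float64(-0.12772993416709244)] [-0.14187386 -0.10900489  0.05      ] 0.010148865871408647
[-0.13270187 -0.0846806   0.046     ] [np.float64(-0.13677172966630552), np.float64(-0.1287561990844807)] [-0.14187386 -0.10900489  0.05      ] 0.009171987312180635
[array([-0.14116193, -0.10928837,  0.04942852]), array([-0.13402866, -0.08506752,  0.04436724]), array([-0.13203979, -0.08521607,  0.04401859]), array([-0.12975592, -0.0854585 ,  0.0431167 ])]
fin col [429 437 436 420 339 253 218 210 221 206 215 287 384 424 432 436 431 432
 430 429 428 432 434 440 437 443 444 445 448 448]
ptr col [516 520 522 520 510 464 369 353 443 498 507 499 495 497 493 497 498 508
 511 519 521 517 517 514 512 516 516 517] [522 521 524 521 499 433 332 348 451 501 504 500 497 495 496 492 500 508
 515 516 518 505 505 512 514 516 511 465]
```

>>> jog_arm(
  plan=[
    [[0.4,0,0,0,0],[0.4,0,0,0,0],[0.2,0,0,0,0],[0,0,0,0,0],[0,0,0,0,0],[0,0,0,0,0]],
  ],
)

```text
time_s: 9.35
eef_pos: [0.461, -0.0639, 0.2379]
tool_rot: [[-0.936, 0.351, 0.013], [0.351, 0.937, -0.004], [-0.013, 0.001, -1.0]]
force: [11.1, -2.5, -7.8]
opening: 0.0183
grip_force: 59.3
```

```bash
python3 st.py
python3 - <<'E'
from st import *
import pickle
m=ctrl.camera_model("wrist");p,d=ctrl.camera("wrist");np.savez("w4.npz",p=p,d=d);pickle.dump(m,open("w4.pkl","wb"))
g=p.astype(int).sum(2)
print(g[225:275,182],g[235:275,228])
cv2.imwrite("pics/w4.png",cv2.resize(p[100:310,150:430,::-1],None,fx=2.8,fy=2.8,interpolation=2))
E
```

```text
9.35 [ 0.461  -0.0639  0.2379] loc [-0.1428 -0.0578  0.2379] F [11.1465 -2.514  -7.7974] 0.018270501285865666 59.30863483808935
[[-0.9364  0.3506  0.013 ]
 [ 0.3506  0.9365 -0.0036]
 [-0.0135  0.0012 -0.9999]]
pad tool cm [-6.3676 16.3042 -9.1078]
knob tool cm [-5.7761 -0.2085  0.3649]
turn -0.12556721467363244
[253 251 256 255 249 227 226 241 291 373 415 425 432 431 437 416 338 243
 211 209 210 214 213 225 286 379 418 432 430 430 428 431 429 436 433 439
 445 472 505 515 510 508 509 512 515 518 517 513 512 511] [518 518 517 517 512 510 515 496 423 336 352 456 501 503 497 497 493 498
 500 502 507 513 516 518 510 515 522 520 517 517 512 510 515 519 523 508
 474 441 410 380]
```

View pics/w4.png

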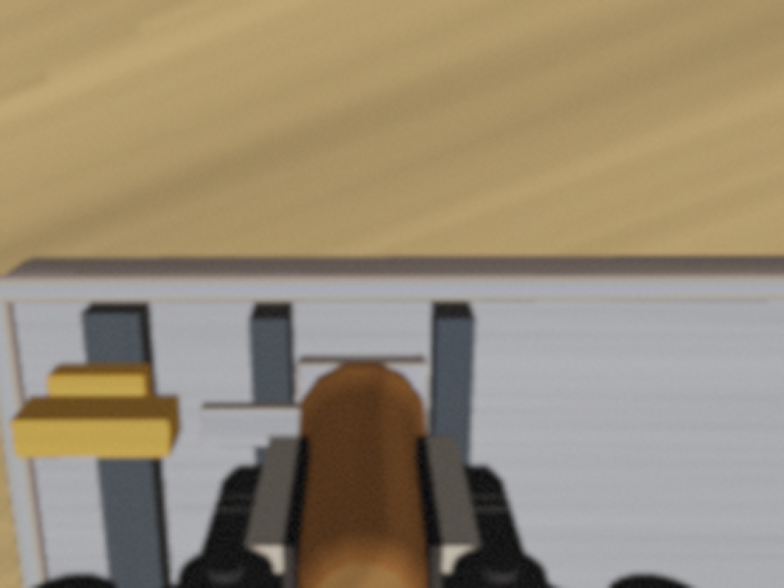

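The pointer's front edge is at row 405 and its top face is at 408–445. The fin's top face is now at rows 418–455. Computing the residual.

Run:
```python
from st import *
import pickle
m=pickle.load(open("w4.pkl","rb"))
L=lambda u,z:loc(onz(m,[u],z)[0])[0]*1000
print("fin edges",L((182,249.3),.05),L((182,262.3),.05))
print("ptr front edge",L((228,245.7),.044),"+4 =",L((228,245.7),.044)+4, "ptr back edge?",L((228,255),.044),L((228,259),.044))
```

```text
fin edges -145.65620042025415 -137.96857800892764
ptr front edge -144.87146545545272 +4 = -140.87146545545272 ptr back edge? -139.2174425165415 -136.75084698179478
```

The pointer is within about 1 mm of the mark. I'll nudge 1 mm and hold for well over a second.

>>> jog_arm(
  plan=[
    [[0.1,0,0,0,0],[0,0,0,0,0],[0,0,0,0,0],[0,0,0,0,0],[0,0,0,0,0],[0,0,0,0,0],[0,0,0,0,0],[0,0,0,0,0]],
  ],
)

```text
time_s: 10.07
eef_pos: [0.4602, -0.0636, 0.2379]
tool_rot: [[-0.936, 0.351, 0.013], [0.351, 0.936, -0.004], [-0.014, 0.001, -1.0]]
force: [11.4, -3.4, -7.7]
opening: 0.0182
grip_force: 59.3
```

>>> jog_arm(
  plan=[
    [[0,0,0,0,0],[0,0,0,0,0],[0,0,0,0,0],[0,0,0,0,0],[0,0,0,0,0],[0,0,0,0,0],[0,0,0,0,0],[0,0,0,0,0]],
  ],
)

```text
time_s: 10.73
eef_pos: [0.4602, -0.0636, 0.2379]
tool_rot: [[-0.936, 0.351, 0.013], [0.351, 0.937, -0.004], [-0.014, 0.001, -1.0]]
force: [10.5, -2.2, -7.7]
opening: 0.0184
grip_force: 59.3
```

```bash
python3 st.py | head -1
python3 - <<'E'
from st import *
m=ctrl.camera_model("wrist");p,d=ctrl.camera("wrist");g=p.astype(int).sum(2)
def edge(c,lo,hi,th,up):
    a=g[lo:hi,c]>th
    i=np.argmin(g[lo:hi,c])+lo
    while g[i,c]<th:i+=1
    return i-(g[i,c]-th)/(g[i,c]-g[i-1,c])
f=edge(182,243,258,330,1);q=edge(228,238,252,430,1)
print(f,q,"fin",loc(onz(m,[(182,f)],.05)[0])[0]+.004,"ptr",loc(onz(m,[(228,q)],.044)[0])[0]+.004)
P,D=ctrl.camera("scene");M=ctrl.camera_model("scene");print("grip",withdepth(M,[(310,222)],D),np.load("scene0.npz")["d"][222,310],D[222,310])
E
```

```text
10.7333 [ 0.4602 -0.0636  0.2379] loc [-0.1437 -0.0578  0.2379] F [10.5392 -2.1917 -7.6605] 0.01836678337711171 59.270279137417674
250.45744680851064 245.75247524752476 fin -0.1418232164948659 ptr -0.14168037113856072
grip [[0.57157598 0.07075411 0.1429467 ]] 1.4525243 1.455044
```

The pointer matches the mark to about 0.2 mm, the lever is up, and the grip is steady. Handing in.

```bash
python3 -c "from cell import ctrl;print(ctrl.sign_off())"
```

```text
the job is handed in; nothing more can be done
None
```

I pumped the lever fully down and back up three times, drew the air slide to within about 0.2 mm of the mark by the wrist camera, and handed the job in at about 11 s with the gripper still holding it; no verdict came back, and the fingers pressed with up to 47 N at the lever's stop.

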